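Reverse the ribbon reels onto the bench rack

TASK

Move the four ribbon reels from the wooden stock rack to the dark steel bench rack, one by one, so that their order is reversed: begin with the reel beside the stock rack's blue knob and set it in the bench rack's bay farthest from that rack's blue knob, then work along the row, so that the last reel ends beside the bench rack's blue knob. Set each reel down upright in its bay, do not drop it, let go of it before taking the next, and leave the planter and the glue bottle where they are.

Things in the scene. Friction and masses are not known exactly. Their poses are not given: they have to be found in the camera images.
- red_reel: ribbon reel, red ribbon between two brown cardboard flanges: a disc 80 mm in diameter, 28 mm wide, about 120 g (varies). Stands on edge in a bay of the stock rack. Origin at its centre; its y axis is the axle, level and along the rack's row (grip across the 28 mm from above). It may have rolled about y.
- green_reel: ribbon reel, green ribbon between two brown cardboard flanges: a disc 80 mm in diameter, 28 mm wide, about 120 g (varies). Stands on edge in a bay of the stock rack. Origin at its centre; its y axis is the axle, level and along the rack's row (grip across the 28 mm from above). It may have rolled about y.
- yellow_reel: ribbon reel, yellow ribbon between two brown cardboard flanges: a disc 80 mm in diameter, 28 mm wide, about 120 g (varies). Stands on edge in a bay of the stock rack. Origin at its centre; its y axis is the axle, level and along the rack's row (grip across the 28 mm from above). It may have rolled about y.
- white_reel: ribbon reel, white ribbon between two brown cardboard flanges: a disc 80 mm in diameter, 28 mm wide, about 120 g (varies). Stands on edge in a bay of the stock rack. Origin at its centre; its y axis is the axle, level and along the rack's row (grip across the 28 mm from above). It may have rolled about y.
- stock_rack: rack holding the reels at the start: light wood, brass rods, 330 (y) x 90 (x) mm, fixed. Four bays in a row, centred at y = -108, -36, 36, 108 mm, x = 0. Two rods cradle each reel, its centre then 57 mm above the table. Fins 20 mm wide, tops 36 mm above the table, part the bays. Origin: centre of underside. A blue knob at one end (varies), white at the other.
- bench_rack: empty rack for the reels: dark steel, bright rods, 330 (y) x 90 (x) mm, fixed. Four bays in a row, centred at y = -108, -36, 36, 108 mm, x = 0. Two rods cradle each reel, its centre then 57 mm above the table. Fins 20 mm wide, tops 36 mm above the table, part the bays. Origin: centre of underside. A blue knob at one end (varies), white at the other.
- stock_blue_knob: blue ball knob, 24 mm in diameter, top 42 mm above the table, fixed at one end of the stock rack (the other end has a white one). Origin on its upright axis at the rack's base, on the row's centre line, 150 mm from the rack's centre: the bays' centres lie 42, 114, 186 and 258 mm from it.
- bench_blue_knob: blue ball knob, 24 mm in diameter, top 42 mm above the table, fixed at one end of the bench rack (the other end has a white one). Origin on its upright axis at the rack's base, on the row's centre line, 150 mm from the rack's centre: the bays' centres lie 42, 114, 186 and 258 mm from it.
- planter: a finished arrangement beyond the racks, to be left alone: red and black checked box 120 x 200 x 70 mm with low greenery, about 130 mm tall in all; loose. Origin: centre of its underside.
- glue_bottle: white bottle with an orange cap, to be left alone: 52 mm in diameter, 120 mm tall, standing beyond the racks, at the right; loose. Origin: centre of its underside.
Not all that is in view belongs to the job. What is shaped like the red_reel but pink or purple is not meant.

How it is judged:
By the outcome, as a careful person would: the job done as asked, in the order asked, and still so for the second after the job is handed in, with the robot touching nothing.
It also fails if it takes over 104 s, if anything falls off the work surface, if the arm or the gripper's body presses on something with over 40 N, if the wrist force passes 120 N, or if a joint passes its speed limit or range.

ROBOT

A 7-joint arm with a two-finger parallel gripper is mounted at the origin on the work surface. World frame = base frame: x ahead of the robot, y to its left, z up, the work surface at z = 0. Lengths are in m, angles in rad, forces in N, time in s.
With the tool pointing down it reaches from about 0.4 to 0.85 m from the base axis. Payload 10.4 kg.
Tool frame: the origin (TCP) lies at the centre of the arm's flange, where the gripper is bolted on; the fingertips stand 182 mm ahead of it and the grasp point (between the pads) lies r.grasp_offset ahead of it (r.grasp_offset is the distance from the TCP to the grasp point, in m); z points along the fingers, y is the line along which they close (so a half turn about z gives the same grasp; the last joint's range is limited). The gripper opens to 87 mm and grips with 3 to 60 N. Pads are 19 mm wide; open, the fingers measure 117 mm over their backs; the gripper's body (75 mm by 190 mm) begins 51 mm behind the grasp point.
Start: joints at [1.217, 0.332, -0.065, 1.46, 0.022, 1.35, -0.088], TCP at [0.203, -0.591, 0.405] pointing down, gripper open.
Joint ranges: [-2.6, 2.6], [-0.5, 2.12], [-1.47, 1.34], [0.16, 2.42], [-1.27, 4.41], [0.06, 2.06], [-2.6, 2.6]. Speed limits (rad/s): [2.22, 2.22, 2.79, 2.79, 3.14, 3.14, 3.14].

INTERFACE

Orientations are given as a unit quaternion [x, y, z, w].
In Python, from bench import status, vision, job, spotter, r gives the robot as it stands. The module is installed in compiled form; this text tells all that it offers.
- The arm moves only by the tool play_rows, never from a script. Its argument "series" is a list of rows, each a list of 6 numbers: the shift along the tool's x, y, z each as a share of 150 mm, from -1 to 1, then the turn, a rotation vector about the tool's x, y, z each as a share of 30 degrees, from -1 to 1. In form: [[x, y, z, ax, ay, az], ...]. A call has 1 to 5 rows; each row is the pose to reach, as a shift and turn from the pose commanded when the call began, along the tool's axes at that moment; what a row does not reach only later rows make up. A row lasts 1/10 s, in which the tool goes at most 50 mm and 8.59 degrees, less where a joint would pass 70% of its speed; a pose out of reach is approached as far as the arm can. A call with a number of a shift or a turn outside -1 to 1 is refused whole. A call with a gripper value outside its range is refused whole. "fingers" is the opening, from -1 (shut) to 1 (fully open), set as the call begins (left out, the last holds). The fingers move at their own pace and stop on an object; "squeeze" is the grip in N (left out, the last holds). Time passes only in rows, so rows that repeat a pose let the fingers close. It gives the time, the measured TCP pose, the force, the opening and the grip force at its end, in the units of the state.
- status.read_state(): the state, without advancing time (a new reading comes with each control period).
- vision.camera(name): name is "side" or "top"; returns the picture (400x640x3 uint8, blue, green, red); there is no depth.
- vision.calibration(name): a dict with "fx", "fy", "cx", "cy" (pixels), "D" ([k1, k2, p1, p2, k3] as OpenCV has them; the pictures are not rectified), "rvec" (rotation vector, rad) and "tvec" (3), from world to camera coordinates, as OpenCV has them. Camera axes: x right, y down, z forward; pixel columns grow to the right and rows downward; lengths in m; the calibration is good to about 2 mm. A picture is of the moment at which its call begins. calibration takes no time and is no camera call.
- job.close_job(): hands the job in; it is judged then, once.
Trained networks look in the newest picture that a camera, given by its name, has taken for a name from the list of things; names that differ only in an ending like _2 or _b are one class to them, and where a whole thing is asked for, a point or a joint stands for the part that bears it (a point fixed in the world has none). Each returns a list of dicts, best first, with "conf" (0 to 1); they miss things now and then, are a little off and sometimes report something else, mostly with a low value. They report only what shows in the picture. A call takes as long as a camera call. They do not tell look-alikes from the thing itself.
- spotter.boxes_of(camera, name): "point" ([x, y, z] in m, in world coordinates, good to about 4 mm: the middle of the surface that is visible of it).
- spotter.regions_of(camera, name): "pixels" (400x640 bool, what is visible of it).
The state is a dict: "time": time; "joint_positions": joint angles; "joint_vel": joint speeds; "joint_torque": joint torques, N m; "ee_pos": TCP position; "eef_rot": TCP orientation; "ft_force": force on the tool from outside, world axes, zero at the start; "torque": the same for the moment, N m; "width": finger opening in m; "grip_force": force on a finger pad.
Only numpy, scipy, OpenCV 4.12 (cv2) and the standard library are available. Lean on these libraries where they do the work, as an engineer would, in place of code of your own. Each camera call takes 0.05 s, during which the arm holds its last target. There are 200 camera calls.

## Working session

There is one attempt and no reset: what is moved stays moved. The work goes in short steps, Python scripts to look and compute and a tool call to move; the robot and the scene stay as the last step left them, time stands still between calls to the robot, and variables do not carry over. Pictures are saved under pics/ and viewed, at most 14 in all, crops included, and the job is handed in when it is done.

Besides the shell and the picture viewer there is one more tool, called after "Request:" in YAML: its name, and indented under it one key for each argument. play_rows: Moves the arm, as the interface text tells. Shift numbers are shares of 150 mm and turn numbers shares of 30 degrees, none past 1 either way. Its arguments: {"type":"object","properties":{"series":{"type":"array","items":{"type":"array","items":{"type":"number"}}},"fingers":{"type":"number"},"squeeze":{"type":"number"}},"required":["series"]}

```bash
mkdir -p pics
python3 - <<'E'
from bench import status, vision, job, spotter, r
import cv2
s=status.read_state(); print({k:(s[k] if not hasattr(s[k],'__len__') else [round(float(v),3) for v in s[k]]) for k in s}); print(r.grasp_offset)
for c in ("top","side"):
    cv2.imwrite(f"pics/{c}0.png",vision.camera(c))
    print(c,vision.calibration(c))
    for n in ("red_reel","green_reel","yellow_reel","white_reel","stock_rack","bench_rack","stock_blue_knob","bench_blue_knob","planter","glue_bottle"):
        print(n,[(round(float(d["conf"]),2),[round(float(v),3) for v in d["point"]]) for d in spotter.boxes_of(c,n)[:4]])
E
```

```text
{'time': 0.0, 'joint_positions': [1.217, 0.333, -0.065, 1.461, 0.022, 1.35, -0.089], 'joint_vel': [-0.0, 0.001, 0.001, 0.002, 0.001, -0.001, 0.001], 'joint_torque': [0.001, -62.326, 0.025, -38.989, -0.061, 0.04, 0.0], 'ee_pos': [0.203, -0.591, 0.404], 'eef_rot': [0.986, 0.165, -0.0, -0.001], 'ft_force': [0.232, 0.048, 0.366], 'torque': [-0.011, 0.019, -0.036], 'grip_force': 0.0, 'width': 0.08687239858617436}
0.1635
top {'fx': 495.67583243062137, 'fy': 495.67583243062137, 'cx': 315.4833087996777, 'cy': 196.725560947371, 'D': array([0.05204336, 0.        , 0.        , 0.        , 0.        ]), 'rvec': array([ 2.09226338, -2.15352821,  0.20776254]), 'tvec': array([-0.04544252,  0.59097642,  1.1214157 ])}
red_reel [(0.9, [0.7, -0.2, 0.071]), (0.85, [0.554, -0.224, 0.082]), (0.62, [0.589, -0.448, 0.066]), (0.61, [0.38, -0.228, 0.067])]
green_reel [(0.7, [0.528, -0.085, 0.086])]
yellow_reel [(0.82, [0.567, -0.286, 0.086])]
white_reel [(0.93, [0.54, -0.154, 0.086]), (0.63, [0.541, -0.183, 0.027])]
stock_rack [(0.7, [0.542, -0.183, 0.026]), (0.48, [0.473, 0.209, 0.015]), (0.15, [0.556, -0.22
[... 305 characters left out ...]
086144, 'D': array([0.02047968, 0.        , 0.        , 0.        , 0.        ]), 'rvec': array([ 0.76284672, -2.56971678,  1.12484405]), 'tvec': array([0.48208949, 0.29037249, 0.82890954])}
red_reel [(0.85, [0.551, -0.212, 0.081]), (0.85, [0.69, -0.187, 0.051]), (0.67, [0.377, -0.215, 0.056])]
green_reel [(0.69, [0.524, -0.074, 0.068])]
yellow_reel [(0.86, [0.567, -0.284, 0.082])]
white_reel [(0.56, [0.538, -0.141, 0.076])]
stock_rack [(0.85, [0.518, -0.059, 0.013]), (0.17, [0.566, -0.285, 0.082])]
bench_rack [(0.84, [0.469, 0.231, 0.019])]
stock_blue_knob []
bench_blue_knob [(0.67, [0.45, 0.366, 0.041])]
planter [(0.81, [0.773, 0.037, 0.069]), (0.29, [0.728, -0.301, 0.066])]
glue_bottle []
```

View pics/top0.png

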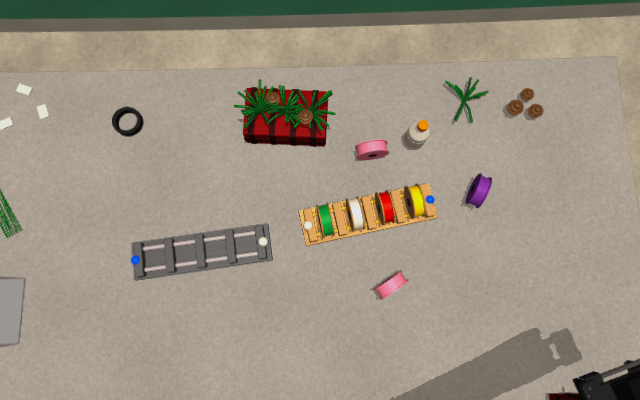

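View pics/side0.png

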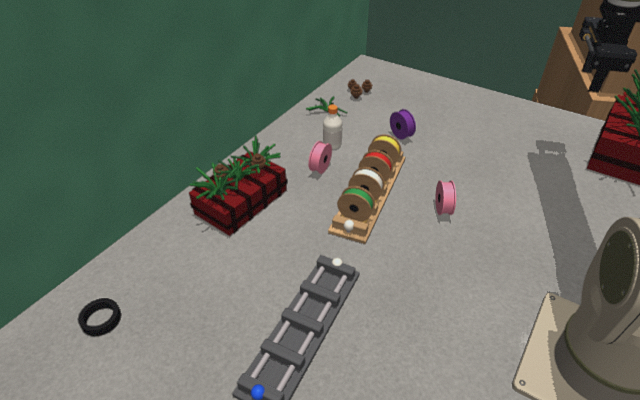

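The top picture shows the stock rack with green (325,220), white (355,214), red (386,207) and yellow (416,201). Its blue knob (430,199) is beside yellow. The bench rack's blue knob is at (135,260) and its white one at (263,241). The pink and purple discs are loose decoys. So the first move is yellow to the bay at the white knob end, followed by red, white and green.

```bash
cat > h.py <<'E'
from bench import status, vision, job, spotter, r
import cv2, numpy as np
from scipy.spatial.transform import Rotation as R
def ray(c,uv):
    k=vision.calibration(c);K=np.array([[k["fx"],0,k["cx"]],[0,k["fy"],k["cy"]],[0,0,1]])
    p=cv2.undistortPoints(np.array([[uv]],float),K,k["D"])[0,0]
    M=cv2.Rodrigues(k["rvec"])[0]; return -M.T@k["tvec"].ravel(), M.T@np.array([p[0],p[1],1])
def atz(c,uv,z):
    o,d=ray(c,uv); return o+d*(z-o[2])/d[2]
def tri(uvs):
    A=0;b=0
    for c,uv in uvs:
        o,d=ray(c,uv);d=d/np.linalg.norm(d);P=np.eye(3)-np.outer(d,d);A=A+P;b=b+P@o
    return np.linalg.solve(A,b)
def blob(im,near,lo,hi,rad=12):
    m=cv2.inRange(cv2.cvtColor(im,cv2.COLOR_BGR2HSV),lo,hi);w=np.zeros_like(m);cv2.circle(w,near,rad,255,-1)
    v,u=np.nonzero(m&w); return (u.mean(),v.mean(),len(u)) if len(u) else (0,0,0)
def togo(p,yawvec=None):
    "tool-frame shift in shares for TCP -> p; turn about tool z to align tool y with yawvec"
    s=status.read_state();M=R.from_quat(s["eef_rot"]).as_matrix();a=None
    if yawvec is not None:
        y=M.T@np.array([*yawvec,0.]);y=y if y[1]>0 else -y; a=np.degrees(np.arctan2(-y[0],y[1]))
    return M.T@(np.array(p)-s["ee_pos"])/.15,a
E
python3 - <<'E'
from h import *
t=cv2.imread("pics/top0.png");s=cv2.imread("pics/side0.png")
B=((105,150,80),(130,255,255));W=((0,0,150),(40,70,255))
for n,a,b,c in (("stock blue",(430,199),None,B),("stock white",(307,226),(349,226),W),("bench blue",(135,260),(258,392),B),("bench white",(263,241),(337,263),W)):
    x=blob(t,a,*c,rad=9);print(n,np.round(x,1),atz("top",x[:2],.03).round(4),end=" ")
    if b: y=blob(s,b,*c,rad=9);print(np.round(y,1),atz("side",y[:2],.03).round(4),tri([("top",x[:2]),("side",y[:2])]).round(4))
k=np.hstack([t[160:300,110:450]]);cv2.imwrite("pics/c1.png",cv2.resize(k,None,fx=2.3,fy=2.3,interpolation=cv2.INTER_CUBIC))
k=s[120:400,220:430];cv2.imwrite("pics/c2.png",cv2.resize(k,None,fx=2.1,fy=2.1,interpolation=cv2.INTER_CUBIC))
E
```

```text
stock blue [429.6 199.1  46. ] [ 0.5807 -0.339   0.03  ] stock white [304.5 225.7  80. ] [ 0.5244 -0.0342  0.03  ] [348.6 224.2  54. ] [ 0.5278 -0.0445  0.03  ] [ 0.5226 -0.0345  0.0414]
bench blue [135.  259.6  59. ] [0.4561 0.3665 0.03  ] [257.2 391.8 161. ] [0.4579 0.3639 0.03  ] [0.456  0.3652 0.0341]
bench white [264.3 240.8  73. ] [0.4908 0.0627 0.03  ] [338.  259.3  99. ] [0.4944 0.0547 0.03  ] [0.49   0.0618 0.0397]
```

View pics/c1.png

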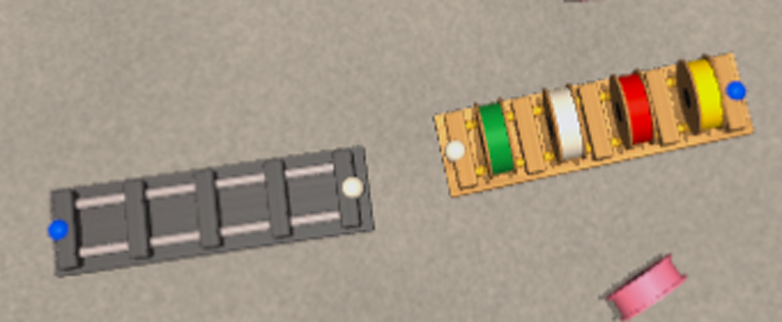

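The crop puts the knob centres at: stock white (307.8,225.2), stock blue (430,199.1), bench white (263,241.3) and bench blue (135.2,259.6). The reels' ribbons are clearly visible.

```bash
cat >> h.py <<'E'
sb,sw,bb,bw=[atz("top",p,.03)[:2] for p in ((430,199.1),(307.8,225.2),(135.2,259.6),(263,241.3))]
def rack(b,w):
    d=(w-b)/np.linalg.norm(w-b);c=(b+w)/2; return c,d,[c+d*k for k in (-.108,-.036,.036,.108)]
SC,SD,SB=rack(sb,sw);BC,BD,BB=rack(bb,bw)
COL=dict(yellow=((22,120,90),(35,255,255)),red=((172,150,60),(5,255,255)),white=((0,0,165),(179,60,255)),green=((45,120,50),(75,255,255)))
E
python3 - <<'E'
from h import *
print("len",np.linalg.norm(sb-sw),np.linalg.norm(bb-bw));print("S",SC,SD,"\nB",BC,BD)
print(np.round(SB,4).tolist(),np.round(BB,4).tolist())
print("cam",ray("top",(320,200))[0],ray("side",(320,200))[0])
vision.camera("top");vision.camera("side")
t=cv2.imread("pics/top0.png")
for i,n in enumerate(("yellow","red","white","green")):
  for c in ("top","side"):
    d=spotter.regions_of(c,n+"_reel")
    for e in d[:2]:
        m=e["pixels"].astype(np.uint8);(v,u)=np.nonzero(m);
        im=cv2.imread(f"pics/{c}0.png");h=cv2.cvtColor(im,cv2.COLOR_BGR2HSV)
        rr=cv2.minAreaRect(np.c_[u,v].astype(np.float32))
        p=atz(c,(u.mean(),v.mean()),.08)[:2]
        print(n,c,round(e["conf"],2),len(u),np.round([u.mean(),v.mean()],1),p.round(4),"row offset",round(float((p-SB[i])@SD)*1e3,1),np.round(rr[1],1),round(rr[2],1))
k=t[175:250,295:445];cv2.imwrite("pics/c3.png",cv2.resize(k,None,fx=5,fy=5,interpolation=cv2.INTER_CUBIC))
E
```

```text
len 0.3028016545548966 0.30218228593642477
S [ 0.55306701 -0.19102875] [-0.18275681  0.98315815] 
B [0.47293536 0.21585174] [ 0.11183179 -0.99372715]
[[0.5728, -0.2972], [0.5596, -0.2264], [0.5465, -0.1556], [0.5333, -0.0848]] [[0.4609, 0.3232], [0.4689, 0.2516], [0.477, 0.1801], [0.485, 0.1085]]
cam [ 0.36601173 -0.05428893  1.2132516 ] [0.17379967 0.60751749 0.77751763]
yellow top 0.63 599 [414.  200.6] [ 0.5693 -0.2905] row offset 7.2 [32.5 19.9] 76.0
yellow side 0.72 508 [387.3 146. ] [ 0.5624 -0.288 ] row offset 10.9 [30.2 21.5] 28.6
red top 0.98 579 [478.4 190.1] [ 0.5898 -0.441 ] row offset -216.5 [19.2 33.5] 26.6
red top 0.9 407 [391.6 284.3] [ 0.3797 -0.2274] row offset 31.9 [14.1 30.2] 55.3
red side 0.91 604 [319.8 157.3] [ 0.6782 -0.1587] row offset 45.0 [21.8 31.3] 14.0
red side 0.77 610 [445.2 197.7] [ 0.3686 -0.1856] row offset 75.1 [33. 20.] 90.0
white top 0.79 470 [355.  213.3] [ 0.5433 -0.1524] row offset 3.7 [31.2 15.9] 78.7
white side 0.64 707 [368.2 181.2] [ 0.5366 -0.1435] row offset 13.8 [34.4 25.4] 29.2
green top 0.95 413 [324.7 219. ] [ 0.532  -0.0822] row offset 2.9 [31.  14.5] 78.7
green side 0.86 1055 [356.  203.3] [ 0.523  -0.0644] row offset 22.0 [35.8 34.4] 26.6
```

View pics/c3.png

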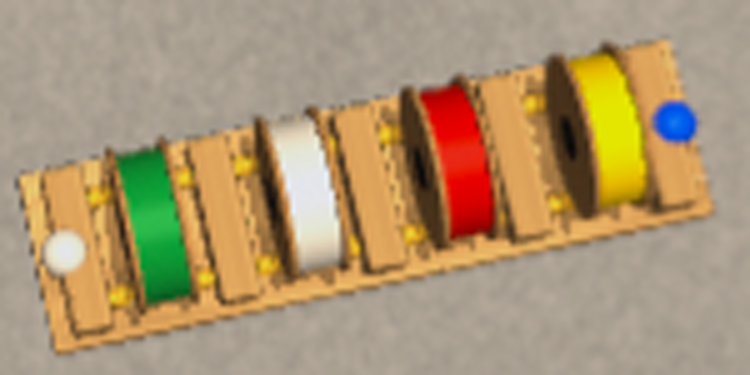

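Run:
```python
from h import *
for i,p in enumerate(((416,200.6),(386.2,207.2),(356.6,214),(325.6,220))):
    q=atz("top",p,.086)[:2]-SB[i]; print(np.round(q*1e3,1),"row",round(float(q@SD)*1e3,1),"across",round(float(q@[SD[1],-SD[0]])*1e3,1))
print(togo([*(SB[0]+.002*SD),.36],SD))
```

```text
[-4.8  3.3] row 4.1 across -4.2
[-5.2  1.9] row 2.9 across -4.7
[-5.9  0. ] row 1.1 across -5.8
[-4.6  0.9] row 1.8 across -4.4
(array([ 2.96995464, -1.06554055,  0.29834835]), np.float64(8.423854659290336))
```

Request:
play_rows:
  series:
    - [0.2,-0.07,0,0,0,0]
    - [0.45,-0.16,0,0,0,0]
    - [0.7,-0.25,0,0,0,0]
    - [0.99,-0.36,0,0,0,0]
  fingers: 0.2
  squeeze: 20

```text
time: 2.0
ee_pos: [0.3263, -0.4913, 0.4048]
eef_rot: [0.986, 0.164, -0.0, 0.0]
ft_force: [0.8, -0.4, -0.0]
width: 0.0635
grip_force: 0.0
```

Request:
play_rows:
  series:
    - [0.25,-0.09,0,0,0,0]
    - [0.5,-0.18,0,0,0,0]
    - [0.75,-0.27,0,0,0,0]
    - [0.99,-0.36,0,0,0,0]

```text
time: 2.4
ee_pos: [0.45, -0.3912, 0.405]
eef_rot: [0.986, 0.165, 0.0, 0.0]
ft_force: [-0.2, 0.0, 0.5]
width: 0.0526
grip_force: 0.0
```

Request:
play_rows:
  series:
    - [0.25,-0.09,0.05,0,0,0.07]
    - [0.5,-0.18,0.1,0,0,0.14]
    - [0.75,-0.27,0.2,0,0,0.21]
    - [0.99,-0.35,0.3,0,0,0.28]
    - [0.99,-0.35,0.3,0,0,0.28]

```text
time: 2.9
ee_pos: [0.5756, -0.289, 0.3571]
eef_rot: [0.995, 0.095, -0.0, -0.002]
ft_force: [-0.7, 0.6, -0.2]
width: 0.0522
grip_force: 0.0
```

Run:
```python
from h import *
print(togo([*(SB[0]+.003*SD),.36],SD)); s=status.read_state();print(s["time"],s["width"],s["ee_pos"],s["joint_positions"])
```

```text
(array([-0.02847568,  0.0304623 , -0.01951351]), np.float64(0.40810521328106486))
2.9 0.05217706138482035 [ 0.57557939 -0.28895042  0.35709248] [ 0.61563232  0.41913086 -0.29303989  1.45609542  0.1188212   1.28699543
 -1.06692095]
```

Request:
play_rows:
  series:
    - [-0.03,0.03,0,0,0,0]
    - [-0.03,0.03,0.2,0,0,0]
    - [-0.03,0.03,0.4,0,0,0]
    - [-0.03,0.03,0.4,0,0,0]

```text
time: 3.3
ee_pos: [0.5663, -0.3014, 0.2963]
eef_rot: [0.996, 0.091, -0.003, -0.001]
ft_force: [-0.7, 1.3, 0.7]
width: 0.0519
grip_force: 0.0
```

Run:
```python
from h import *
print(togo([*(SB[0]+.003*SD),.2315],SD))
cv2.imwrite("pics/s1.png",cv2.resize(vision.camera("side")[60:240,260:480],None,fx=3,fy=3))
```

```text
(array([ 0.04996117, -0.03837276,  0.43171522]), np.float64(-0.10812965820766487))
```

View pics/s1.png

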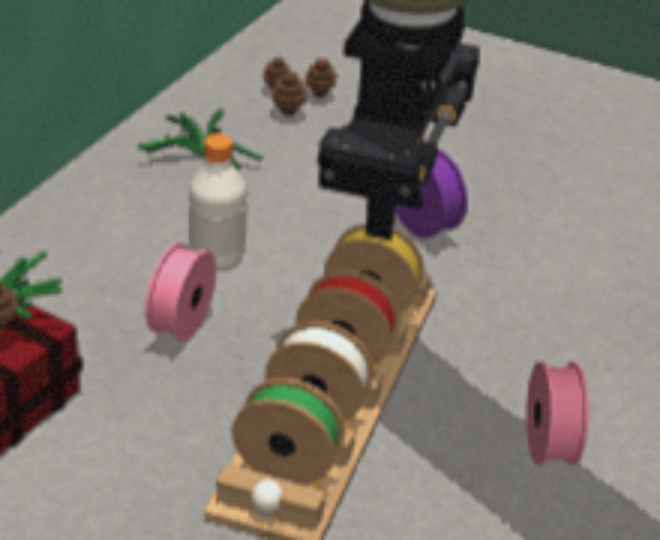

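The gripper is over the yellow reel (crop 378,235), with the fingers astride the row direction. The earlier reading hadn't settled, so I'll let it settle and measure again.

Request:
play_rows:
  series:
    - [0,0,0,0,0,0]
    - [0,0,0,0,0,0]
    - [0,0,0,0,0,0]

```text
time: 3.65
ee_pos: [0.5689, -0.3002, 0.3014]
eef_rot: [0.996, 0.092, 0.001, 0.001]
ft_force: [0.2, 0.3, -0.1]
width: 0.052
grip_force: 0.0
```

Run:
```python
from h import *
print(togo([*(SB[0]+.003*SD),.2315],SD))
```

```text
(array([ 0.02835202, -0.03529666,  0.46615473]), np.float64(0.01331323213189569))
```

Request:
play_rows:
  series:
    - [0.03,-0.04,0,0,0,0]
    - [0.03,-0.04,0.15,0,0,0]
    - [0.03,-0.04,0.3,0,0,0]
    - [0.03,-0.04,0.4,0,0,0]
    - [0.03,-0.04,0.47,0,0,0]

```text
time: 4.15
ee_pos: [0.572, -0.2927, 0.2282]
eef_rot: [0.996, 0.092, -0.0, -0.0]
ft_force: [-0.3, -0.5, 1.1]
width: 0.052
grip_force: 0.0
```

Request:
play_rows:
  series:
    - [0,0,0,0,0,0]
    - [0,0,0,0,0,0]
    - [0,0,0,0,0,0]
    - [0,0,0,0,0,0]
    - [0,0,0,0,0,0]
  fingers: -1
  squeeze: 20

```text
time: 4.65
ee_pos: [0.5723, -0.2935, 0.2304]
eef_rot: [0.996, 0.092, 0.001, 0.001]
ft_force: [0.4, -1.0, 4.8]
width: 0.0274
grip_force: 20.0
```

Request:
play_rows:
  series:
    - [0,0,0,0,0,0]
    - [0,0,0,0,0,0]

```text
time: 4.85
ee_pos: [0.5724, -0.2935, 0.2304]
eef_rot: [0.996, 0.092, 0.001, 0.001]
ft_force: [0.2, -1.5, 6.2]
width: 0.0277
grip_force: 20.0
```

Request:
play_rows:
  series:
    - [0,0,-0.08,0,0,0]
    - [0,0,-0.25,0,0,0]
    - [0,0,-0.45,0,0,0]
    - [0,0,-0.67,0,0,0]
    - [0,0,-0.87,0,0,0]

```text
time: 5.35
ee_pos: [0.5717, -0.2927, 0.3616]
eef_rot: [0.996, 0.092, -0.0, -0.0]
ft_force: [1.2, 0.3, -0.9]
width: 0.0282
grip_force: 20.0
```

Request:
play_rows:
  series:
    - [0,0,0,0,0,0]
    - [0,0,0,0,0,0]
    - [0,0,0,0,0,0]

```text
time: 5.65
ee_pos: [0.5715, -0.2929, 0.3584]
eef_rot: [0.996, 0.092, -0.001, -0.001]
ft_force: [0.5, 0.7, -2.3]
width: 0.0276
grip_force: 20.0
```

Run:
```python
from h import *
print(togo([*BB[3],.36],BD),status.read_state()["width"],status.read_state()["ft_force"])
```

```text
(array([-0.07645212, -2.73660179, -0.00667706]), np.float64(4.140764069590732)) 0.027609828331655796 [ 0.4789298   0.72797757 -2.31119049]
```

Request:
play_rows:
  series:
    - [0,-0.1,0,0,0,0]
    - [0,-0.27,0,0,0,0]
    - [0,-0.48,0,0,0,0]
    - [-0.02,-0.7,0,0,0,0]
    - [-0.03,-0.92,0,0,0,0]

```text
time: 6.15
ee_pos: [0.5413, -0.1559, 0.3588]
eef_rot: [0.996, 0.092, -0.001, -0.0]
ft_force: [0.2, 0.6, -0.9]
width: 0.0281
grip_force: 20.0
```

Request:
play_rows:
  series:
    - [0,-0.22,0,0,0,0]
    - [0,-0.44,0,0,0,0]
    - [-0.02,-0.65,0,0,0,0]
    - [-0.02,-0.87,0,0,0,0]
    - [-0.03,-0.99,0,0,0,0]

```text
time: 6.65
ee_pos: [0.5092, -0.0092, 0.359]
eef_rot: [0.996, 0.094, -0.001, -0.0]
ft_force: [-0.1, 0.0, -1.1]
width: 0.0278
grip_force: 20.0
```

Request:
play_rows:
  series:
    - [0,-0.2,0,0,0,0.03]
    - [-0.01,-0.4,0,0,0,0.06]
    - [-0.01,-0.6,0,0,0,0.09]
    - [-0.02,-0.75,0,0,0,0.12]
    - [-0.02,-0.83,0,0,0,0.14]

```text
time: 7.15
ee_pos: [0.4831, 0.1117, 0.359]
eef_rot: [0.998, 0.057, -0.001, -0.0]
ft_force: [-0.7, 0.3, -2.5]
width: 0.0282
grip_force: 20.0
```

Request:
play_rows:
  series:
    - [0,0,0,0,0,0]
    - [0,0,0,0,0,0]
    - [0,0,0,0,0,0]

```text
time: 7.45
ee_pos: [0.4848, 0.1078, 0.3594]
eef_rot: [0.998, 0.055, -0.0, 0.0]
ft_force: [0.1, -0.2, -1.6]
width: 0.0279
grip_force: 20.0
```

Run:
```python
from h import *
print(togo([*BB[3],.2305],BD),status.read_state()["width"],status.read_state()["ft_force"])
cv2.imwrite("pics/s2.png",cv2.resize(vision.camera("side")[100:400,200:460],None,fx=2,fy=2))
```

```text
(array([ 0.00228213, -0.00497974,  0.85911263]), np.float64(-0.12115075931942706)) 0.02786057747927855 [ 0.08077999 -0.20294013 -1.55095883]
```

View pics/s2.png

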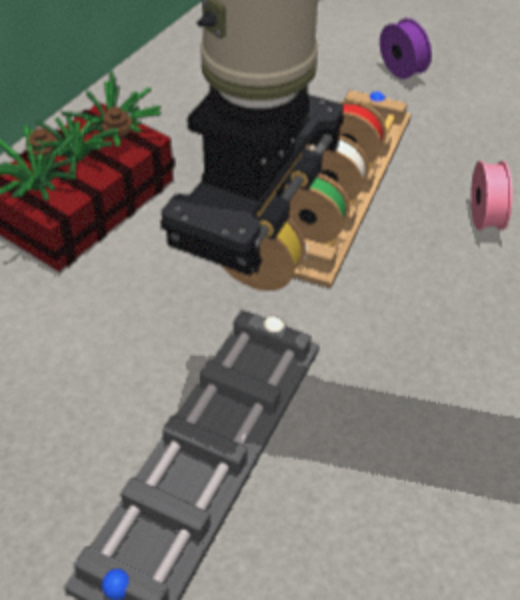

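Yellow hangs upright in the fingers (crop 268,260) above the bay next to the white knob. I'll lower it slowly.

Request:
play_rows:
  series:
    - [0,0,0.12,0,0,0]
    - [0,0,0.3,0,0,0]
    - [0,0,0.48,0,0,0]
    - [0,0,0.62,0,0,0]
    - [0,0,0.74,0,0,0]

```text
time: 8.0
ee_pos: [0.4847, 0.1078, 0.2474]
eef_rot: [0.998, 0.055, -0.001, 0.0]
ft_force: [-0.1, -0.4, -1.1]
width: 0.0277
grip_force: 20.0
```

Request:
play_rows:
  series:
    - [0,0,0.04,0,0,0]
    - [0,0,0.07,0,0,0]
    - [0,0,0.1,0,0,0]
    - [0,0,0.1,0,0,0]
    - [0,0,0.1,0,0,0]

```text
time: 8.5
ee_pos: [0.4851, 0.1087, 0.2343]
eef_rot: [0.998, 0.055, 0.0, 0.0]
ft_force: [-0.1, -0.1, -0.6]
width: 0.0279
grip_force: 20.0
```

Request:
play_rows:
  series:
    - [0,0,0.015,0,0,0]
    - [0,0,0.03,0,0,0]
    - [0,0,0.03,0,0,0]
    - [0,0,0.03,0,0,0]

```text
time: 8.9
ee_pos: [0.4855, 0.1088, 0.2301]
eef_rot: [0.998, 0.055, 0.001, 0.0]
ft_force: [-0.9, -0.6, 6.3]
width: 0.028
grip_force: 20.0
```

Contact: the force is +6 N, at the expected height. Next I release, lift and go back for red.

Request:
play_rows:
  series:
    - [0,0,0,0,0,0]
    - [0,0,0,0,0,0]
    - [0,0,0,0,0,0]
    - [0,0,0,0,0,0]
  fingers: 0.2

```text
time: 9.3
ee_pos: [0.4849, 0.1087, 0.2292]
eef_rot: [0.998, 0.055, -0.0, 0.0]
ft_force: [0.1, -0.6, 0.4]
width: 0.049
grip_force: 0.0
```

Request:
play_rows:
  series:
    - [0,0,-0.05,0,0,0]
    - [0,0,-0.2,0,0,0]
    - [0,0,-0.43,0,0,0]
    - [0,0,-0.67,0,0,0]
    - [0,0,-0.87,0,0,0]

```text
time: 9.8
ee_pos: [0.4848, 0.1089, 0.3622]
eef_rot: [0.998, 0.056, 0.001, -0.0]
ft_force: [0.3, -0.4, 0.1]
width: 0.052
grip_force: 0.0
```

Run:
```python
from h import *
print(togo([*(SB[1]+.002*SD),.36],SD),status.read_state()["width"])
```

```text
(array([0.24686391, 2.26407444, 0.01497549]), np.float64(-4.155895011497983)) 0.05204809772843029
```

Request:
play_rows:
  series:
    - [0.02,0.2,0,0,0,0]
    - [0.05,0.45,0,0,0,0]
    - [0.08,0.72,0,0,0,0]
    - [0.1,0.98,0,0,0,0]

```text
time: 10.2
ee_pos: [0.5162, -0.0372, 0.3605]
eef_rot: [0.998, 0.056, 0.0, 0.0]
ft_force: [0.7, 0.2, 0.0]
width: 0.0521
grip_force: 0.0
```

Request:
play_rows:
  series:
    - [0.03,0.28,0,0,0,0]
    - [0.06,0.56,0,0,0,0]
    - [0.09,0.8,0,0,0,0]
    - [0.11,0.98,0,0,0,0]

```text
time: 10.6
ee_pos: [0.5487, -0.1827, 0.3602]
eef_rot: [0.999, 0.054, 0.0, 0.0]
ft_force: [-0.6, 0.5, 0.5]
width: 0.0523
grip_force: 0.0
```

Request:
play_rows:
  series:
    - [0.02,0.18,0,0,0,-0.07]
    - [0.04,0.3,0,0,0,-0.14]
    - [0.04,0.3,0,0,0,-0.14]
    - [0.04,0.3,0,0,0,-0.14]
    - [0.04,0.3,0,0,0,-0.14]

```text
time: 11.1
ee_pos: [0.5597, -0.2227, 0.36]
eef_rot: [0.996, 0.092, 0.0, -0.0]
ft_force: [-0.1, -0.7, -0.4]
width: 0.0521
grip_force: 0.0
```

Run:
```python
from h import *
print(togo([*(SB[1]+.002*SD),.2305],SD),status.read_state()["width"])
cv2.imwrite("pics/s3.png",vision.camera("side"))
```

```text
(array([-0.00542332,  0.01107006,  0.86362989]), np.float64(0.08162708434653228)) 0.052073424561301304
```

View pics/s3.png

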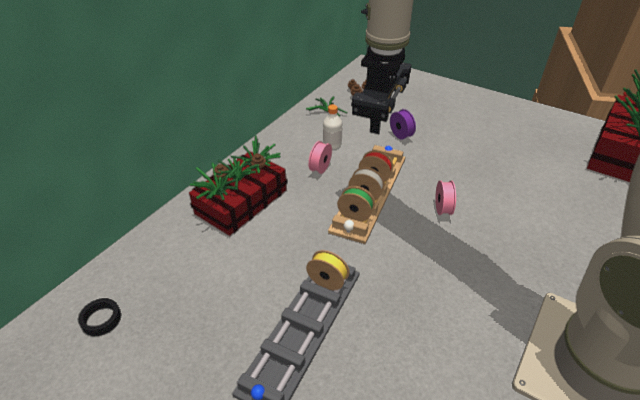

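Yellow stands upright in the bench bay by the white knob (328,270), and the gripper is over red (377,163). Now I go down for red.

Request:
play_rows:
  series:
    - [0,0.01,0.15,0,0,0]
    - [0,0.01,0.4,0,0,0]
    - [0,0.01,0.62,0,0,0]
    - [0,0.01,0.78,0,0,0]
    - [0,0.01,0.86,0,0,0]

```text
time: 11.65
ee_pos: [0.5593, -0.2244, 0.2287]
eef_rot: [0.996, 0.092, -0.001, -0.001]
ft_force: [0.2, 0.1, 1.0]
width: 0.0522
grip_force: 0.0
```

Request:
play_rows:
  series:
    - [0,0,0,0,0,0]
    - [0,0,0,0,0,0]
    - [0,0,0,0,0,0]
    - [0,0,0,0,0,0]
    - [0,0,0,0,0,0]
  fingers: -1

```text
time: 12.15
ee_pos: [0.5604, -0.2256, 0.232]
eef_rot: [0.996, 0.092, 0.001, 0.0]
ft_force: [0.1, -0.2, 4.9]
width: 0.0278
grip_force: 20.0
```

Request:
play_rows:
  series:
    - [0,0,0,0,0,0]
    - [0,0,0,0,0,0]

```text
time: 12.35
ee_pos: [0.5604, -0.2256, 0.232]
eef_rot: [0.996, 0.092, 0.001, 0.0]
ft_force: [-0.2, 0.8, 6.2]
width: 0.0277
grip_force: 20.0
```

Request:
play_rows:
  series:
    - [0,0,-0.08,0,0,0]
    - [0,0,-0.25,0,0,0]
    - [0,0,-0.45,0,0,0]
    - [0,0,-0.67,0,0,0]
    - [0,0,-0.86,0,0,0]

```text
time: 12.85
ee_pos: [0.5597, -0.2255, 0.3621]
eef_rot: [0.996, 0.092, 0.0, 0.0]
ft_force: [0.6, -0.5, -1.4]
width: 0.0279
grip_force: 20.0
```

Request:
play_rows:
  series:
    - [0,0,0,0,0,0]
    - [0,0,0,0,0,0]

```text
time: 13.05
ee_pos: [0.5598, -0.2255, 0.3604]
eef_rot: [0.996, 0.092, 0.0, 0.0]
ft_force: [-0.1, 0.7, -0.8]
width: 0.028
grip_force: 20.0
```

Run:
```python
from h import *
print(togo([*BB[2],.36],BD),status.read_state()["width"])
```

```text
(array([-4.79303319e-02, -2.75942731e+00,  7.26432230e-04]), np.float64(4.130576635645635)) 0.027961463250493746
```

Request:
play_rows:
  series:
    - [0,-0.1,0,0,0,0]
    - [0,-0.27,0,0,0,0]
    - [0,-0.48,0,0,0,0]
    - [-0.01,-0.7,0,0,0,0]
    - [-0.02,-0.93,0,0,0,0]

```text
time: 13.55
ee_pos: [0.5303, -0.0868, 0.3584]
eef_rot: [0.996, 0.092, -0.001, -0.0]
ft_force: [1.6, 0.2, -0.9]
width: 0.0278
grip_force: 20.0
```

Request:
play_rows:
  series:
    - [0,-0.22,0,0,0,0]
    - [0,-0.44,0,0,0,0]
    - [-0.01,-0.65,0,0,0,0]
    - [-0.01,-0.87,0,0,0,0]
    - [-0.02,-0.99,0,0,0,0]

```text
time: 14.05
ee_pos: [0.4996, 0.0602, 0.3586]
eef_rot: [0.996, 0.094, -0.001, -0.0]
ft_force: [-0.1, -0.3, -1.5]
width: 0.028
grip_force: 20.0
```

Request:
play_rows:
  series:
    - [0,-0.2,0,0,0,0.03]
    - [0,-0.4,0,0,0,0.06]
    - [-0.01,-0.6,0,0,0,0.09]
    - [-0.01,-0.75,0,0,0,0.12]
    - [-0.01,-0.84,0,0,0,0.14]

```text
time: 14.55
ee_pos: [0.4748, 0.1828, 0.3586]
eef_rot: [0.998, 0.057, -0.001, 0.0]
ft_force: [-0.5, 1.3, -0.8]
width: 0.0281
grip_force: 20.0
```

Request:
play_rows:
  series:
    - [0,0,0,0,0,0]
    - [0,0,0,0,0,0]
    - [0,0,0,0,0,0]

```text
time: 14.85
ee_pos: [0.4767, 0.1791, 0.3592]
eef_rot: [0.998, 0.055, -0.0, 0.0]
ft_force: [-0.0, -0.9, -1.2]
width: 0.0282
grip_force: 20.0
```

Run:
```python
from h import *
print(togo([*BB[2],.2315],BD),status.read_state()["width"])
```

```text
(array([ 0.00303528, -0.00682727,  0.85138941]), np.float64(-0.12153010745964697)) 0.028229808748388586
```

Request:
play_rows:
  series:
    - [0,0,0.12,0,0,0]
    - [0,0,0.3,0,0,0]
    - [0,0,0.48,0,0,0]
    - [0,0,0.62,0,0,0]
    - [0,0,0.73,0,0,0]

```text
time: 15.35
ee_pos: [0.4766, 0.1788, 0.2486]
eef_rot: [0.999, 0.055, -0.001, 0.0]
ft_force: [0.5, -0.5, -1.7]
width: 0.0281
grip_force: 20.0
```

Request:
play_rows:
  series:
    - [0,0,0.04,0,0,0]
    - [0,0,0.07,0,0,0]
    - [0,0,0.1,0,0,0]
    - [0,0,0.1,0,0,0]
    - [0,0,0.1,0,0,0]

```text
time: 15.85
ee_pos: [0.477, 0.1801, 0.2357]
eef_rot: [0.998, 0.055, 0.0, -0.0]
ft_force: [-0.8, 0.7, -1.2]
width: 0.0278
grip_force: 20.0
```

Request:
play_rows:
  series:
    - [0,0,0.01,0,0,0]
    - [0,0,0.02,0,0,0]
    - [0,0,0.02,0,0,0]
    - [0,0,0.02,0,0,0]

```text
time: 16.25
ee_pos: [0.4771, 0.1802, 0.2326]
eef_rot: [0.998, 0.055, 0.001, -0.0]
ft_force: [1.3, 0.6, 1.3]
width: 0.0282
grip_force: 20.0
```

Request:
play_rows:
  series:
    - [0,0,0.008,0,0,0]
    - [0,0,0.008,0,0,0]
    - [0,0,0.008,0,0,0]

```text
time: 16.55
ee_pos: [0.4775, 0.1803, 0.2319]
eef_rot: [0.998, 0.055, 0.001, -0.0]
ft_force: [1.8, 0.4, 5.1]
width: 0.0278
grip_force: 20.0
```

Request:
play_rows:
  series:
    - [0,0,0,0,0,0]
    - [0,0,0,0,0,0]
    - [0,0,0,0,0,0]
    - [0,0,0,0,0,0]
  fingers: 0.2

```text
time: 16.95
ee_pos: [0.4766, 0.18, 0.2308]
eef_rot: [0.998, 0.055, -0.0, 0.0]
ft_force: [0.1, -0.5, 0.1]
width: 0.0491
grip_force: 0.0
```

Request:
play_rows:
  series:
    - [0,0,-0.05,0,0,0]
    - [0,0,-0.2,0,0,0]
    - [0,0,-0.43,0,0,0]
    - [0,0,-0.67,0,0,0]
    - [0,0,-0.85,0,0,0]

```text
time: 17.45
ee_pos: [0.4767, 0.1804, 0.3613]
eef_rot: [0.998, 0.056, 0.001, -0.0]
ft_force: [0.6, -0.0, -0.2]
width: 0.0522
grip_force: 0.0
```

Run:
```python
from h import *
print(togo([*(SB[2]+.002*SD),.36],SD),status.read_state()["width"])
```

```text
(array([0.2128437 , 2.26459948, 0.00818443]), np.float64(-4.151517377829073)) 0.052201655641864346
```

Request:
play_rows:
  series:
    - [0.02,0.2,0,0,0,0]
    - [0.04,0.45,0,0,0,0]
    - [0.07,0.72,0,0,0,0]
    - [0.09,0.98,0,0,0,0]

```text
time: 17.85
ee_pos: [0.5065, 0.034, 0.3593]
eef_rot: [0.998, 0.056, 0.0, 0.0]
ft_force: [1.1, -0.5, 0.4]
width: 0.0524
grip_force: 0.0
```

Request:
play_rows:
  series:
    - [0.03,0.28,0,0,0,0]
    - [0.05,0.56,0,0,0,0]
    - [0.07,0.8,0,0,0,0]
    - [0.09,0.98,0,0,0,0]

```text
time: 18.25
ee_pos: [0.536, -0.1118, 0.3591]
eef_rot: [0.999, 0.054, 0.0, 0.0]
ft_force: [0.4, 0.3, 0.2]
width: 0.052
grip_force: 0.0
```

Request:
play_rows:
  series:
    - [0.02,0.18,0,0,0,-0.07]
    - [0.03,0.31,0,0,0,-0.14]
    - [0.03,0.31,0,0,0,-0.14]
    - [0.03,0.31,0,0,0,-0.14]
    - [0.03,0.31,0,0,0,-0.14]

```text
time: 18.75
ee_pos: [0.5458, -0.1536, 0.3589]
eef_rot: [0.996, 0.092, 0.0, -0.0]
ft_force: [0.2, -0.1, -0.5]
width: 0.0519
grip_force: 0.0
```

Run:
```python
from h import *
print(togo([*(SB[2]+.002*SD),.2305],SD),status.read_state()["width"])
cv2.imwrite("pics/s4.png",vision.camera("side"))
```

```text
(array([0.00195298, 0.00151779, 0.85569056]), np.float64(0.08281226441292823)) 0.05193445340763407
```

View pics/s4.png

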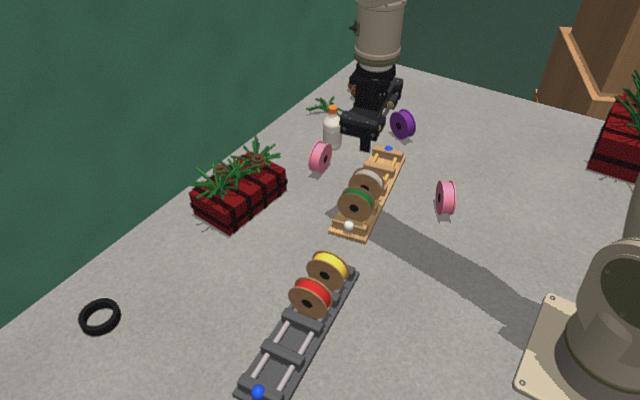

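Yellow (328,270) and red (311,298) stand upright in the first two bays. White (368,182) is next.

Request:
play_rows:
  series:
    - [0,0,0.15,0,0,0]
    - [0,0,0.4,0,0,0]
    - [0,0,0.62,0,0,0]
    - [0,0,0.78,0,0,0]
    - [0,0,0.85,0,0,0]

```text
time: 19.3
ee_pos: [0.545, -0.1538, 0.229]
eef_rot: [0.996, 0.093, -0.001, -0.001]
ft_force: [-0.7, 0.5, -0.2]
width: 0.0528
grip_force: 0.0
```

Request:
play_rows:
  series:
    - [0,0,0,0,0,0]
    - [0,0,0,0,0,0]
    - [0,0,0,0,0,0]
    - [0,0,0,0,0,0]
    - [0,0,0,0,0,0]
  fingers: -1

```text
time: 19.8
ee_pos: [0.5462, -0.1549, 0.2322]
eef_rot: [0.996, 0.092, 0.001, 0.0]
ft_force: [-0.1, 0.6, 5.6]
width: 0.0279
grip_force: 20.0
```

Request:
play_rows:
  series:
    - [0,0,0,0,0,0]
    - [0,0,0,0,0,0]

```text
time: 20.0
ee_pos: [0.5462, -0.1549, 0.2321]
eef_rot: [0.996, 0.092, 0.001, 0.0]
ft_force: [-0.4, -0.0, 6.5]
width: 0.0279
grip_force: 20.0
```

Request:
play_rows:
  series:
    - [0,0,-0.08,0,0,0]
    - [0,0,-0.25,0,0,0]
    - [0,0,-0.45,0,0,0]
    - [0,0,-0.67,0,0,0]
    - [0,0,-0.86,0,0,0]

```text
time: 20.5
ee_pos: [0.5455, -0.1548, 0.3623]
eef_rot: [0.996, 0.092, 0.0, 0.0]
ft_force: [-0.0, 0.4, -2.3]
width: 0.0281
grip_force: 20.0
```

Request:
play_rows:
  series:
    - [0,0,0,0,0,0]
    - [0,0,0,0,0,0]

```text
time: 20.7
ee_pos: [0.5456, -0.1548, 0.3606]
eef_rot: [0.996, 0.092, 0.0, 0.0]
ft_force: [-0.3, 0.0, -1.6]
width: 0.0279
grip_force: 20.0
```

Run:
```python
from h import *
print(togo([*BB[1],.36],BD),status.read_state()["width"])
```

```text
(array([-6.27171500e-03, -2.75759171e+00,  2.43390672e-03]), np.float64(4.128860063525414)) 0.027876825277706727
```

Request:
play_rows:
  series:
    - [0,-0.1,0,0,0,0]
    - [0,-0.27,0,0,0,0]
    - [0,-0.48,0,0,0,0]
    - [0,-0.7,0,0,0,0]
    - [0,-0.93,0,0,0,0]

```text
time: 21.2
ee_pos: [0.519, -0.0156, 0.3587]
eef_rot: [0.996, 0.092, -0.001, -0.0]
ft_force: [0.3, -0.2, -2.0]
width: 0.0277
grip_force: 20.0
```

Request:
play_rows:
  series:
    - [0,-0.22,0,0,0,0]
    - [0,-0.44,0,0,0,0]
    - [0,-0.65,0,0,0,0]
    - [0,-0.87,0,0,0,0]
    - [0,-0.99,0,0,0,0]

```text
time: 21.7
ee_pos: [0.491, 0.132, 0.359]
eef_rot: [0.996, 0.094, -0.001, -0.0]
ft_force: [-0.3, 0.5, -1.2]
width: 0.0281
grip_force: 20.0
```

Request:
play_rows:
  series:
    - [0,-0.2,0,0,0,0.03]
    - [0,-0.4,0,0,0,0.06]
    - [0,-0.6,0,0,0,0.09]
    - [0,-0.75,0,0,0,0.12]
    - [0,-0.84,0,0,0,0.14]

```text
time: 22.2
ee_pos: [0.4678, 0.2549, 0.3588]
eef_rot: [0.998, 0.057, -0.001, 0.0]
ft_force: [-0.2, 0.5, -0.7]
width: 0.0279
grip_force: 20.0
```

Request:
play_rows:
  series:
    - [0,0,0,0,0,0]
    - [0,0,0,0,0,0]
    - [0,0,0,0,0,0]

```text
time: 22.5
ee_pos: [0.47, 0.2512, 0.3595]
eef_rot: [0.998, 0.055, -0.0, 0.0]
ft_force: [-0.3, 0.7, -2.0]
width: 0.0279
grip_force: 20.0
```

Run:
```python
from h import *
print(togo([*BB[1],.2315],BD),status.read_state()["width"])
```

```text
(array([-0.00596461, -0.00443353,  0.85346619]), np.float64(-0.12030461042757033)) 0.027903207581198117
```

Request:
play_rows:
  series:
    - [-0.006,0,0.12,0,0,0]
    - [-0.006,0,0.3,0,0,0]
    - [-0.006,0,0.48,0,0,0]
    - [-0.006,0,0.62,0,0,0]
    - [-0.006,0,0.73,0,0,0]

```text
time: 23.0
ee_pos: [0.469, 0.2507, 0.249]
eef_rot: [0.999, 0.055, -0.001, 0.001]
ft_force: [0.0, 0.2, -2.2]
width: 0.0284
grip_force: 20.0
```

Request:
play_rows:
  series:
    - [0,0,0.04,0,0,0]
    - [0,0,0.07,0,0,0]
    - [0,0,0.1,0,0,0]
    - [0,0,0.1,0,0,0]
    - [0,0,0.1,0,0,0]

```text
time: 23.5
ee_pos: [0.4692, 0.2521, 0.2361]
eef_rot: [0.998, 0.055, 0.0, -0.0]
ft_force: [0.2, -0.2, -2.1]
width: 0.028
grip_force: 20.0
```

Request:
play_rows:
  series:
    - [0,0,0.01,0,0,0]
    - [0,0,0.02,0,0,0]
    - [0,0,0.026,0,0,0]
    - [0,0,0.026,0,0,0]

```text
time: 23.9
ee_pos: [0.4692, 0.2522, 0.2323]
eef_rot: [0.998, 0.055, 0.0, 0.0]
ft_force: [-1.9, -2.4, 5.8]
width: 0.0282
grip_force: 20.0
```

Request:
play_rows:
  series:
    - [0,0,0,0,0,0]
    - [0,0,0,0,0,0]
    - [0,0,0,0,0,0]
    - [0,0,0,0,0,0]
  fingers: 0.2

```text
time: 24.3
ee_pos: [0.469, 0.2521, 0.2316]
eef_rot: [0.998, 0.055, 0.0, 0.0]
ft_force: [0.7, 0.2, 0.5]
width: 0.049
grip_force: 0.0
```

Request:
play_rows:
  series:
    - [0,0,-0.05,0,0,0]
    - [0,0,-0.2,0,0,0]
    - [0,0,-0.43,0,0,0]
    - [0,0,-0.67,0,0,0]
    - [0,0,-0.85,0,0,0]

```text
time: 24.8
ee_pos: [0.4689, 0.2524, 0.362]
eef_rot: [0.998, 0.056, 0.001, -0.0]
ft_force: [0.3, 1.1, -0.2]
width: 0.0523
grip_force: 0.0
```

Run:
```python
from h import *
print(togo([*(SB[3]+.001*SD),.36],SD),status.read_state()["width"])
```

```text
(array([0.17652018, 2.27512985, 0.01197642]), np.float64(-4.156455900845964)) 0.052314793360981014
```

Request:
play_rows:
  series:
    - [0.02,0.2,0,0,0,0]
    - [0.04,0.45,0,0,0,0]
    - [0.06,0.72,0,0,0,0]
    - [0.08,0.98,0,0,0,0]

```text
time: 25.2
ee_pos: [0.4972, 0.1058, 0.3599]
eef_rot: [0.998, 0.056, 0.0, 0.0]
ft_force: [0.7, -0.8, 0.4]
width: 0.052
grip_force: 0.0
```

Request:
play_rows:
  series:
    - [0.02,0.28,0,0,0,0]
    - [0.04,0.56,0,0,0,0]
    - [0.06,0.8,0,0,0,0]
    - [0.07,0.98,0,0,0,0]

```text
time: 25.6
ee_pos: [0.524, -0.0403, 0.3597]
eef_rot: [0.999, 0.054, 0.0, 0.0]
ft_force: [0.2, -0.1, 0.9]
width: 0.0518
grip_force: 0.0
```

Request:
play_rows:
  series:
    - [0.02,0.18,0,0,0,-0.07]
    - [0.03,0.32,0,0,0,-0.14]
    - [0.03,0.32,0,0,0,-0.14]
    - [0.03,0.32,0,0,0,-0.14]
    - [0.03,0.32,0,0,0,-0.14]

```text
time: 26.1
ee_pos: [0.5336, -0.0837, 0.3595]
eef_rot: [0.996, 0.092, 0.0, -0.0]
ft_force: [0.1, -0.1, -0.1]
width: 0.0524
grip_force: 0.0
```

Run:
```python
from h import *
print(togo([*(SB[3]+.002*SD),.2305],SD),status.read_state()["width"])
cv2.imwrite("pics/s5.png",vision.camera("side"))
```

```text
(array([-0.00380041, -0.00564167,  0.85973462]), np.float64(0.0832230134336588)) 0.05241382478538533
```

View pics/s5.png

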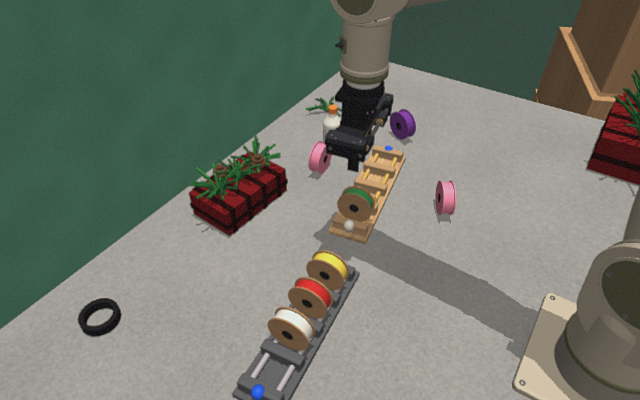

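Yellow, red and white stand seated in the bench rack, with white at (291,329). Only green (356,203) is left.

Request:
play_rows:
  series:
    - [0,-0.005,0.15,0,0,0]
    - [0,-0.005,0.4,0,0,0]
    - [0,-0.005,0.62,0,0,0]
    - [0,-0.005,0.78,0,0,0]
    - [0,-0.005,0.85,0,0,0]

```text
time: 26.65
ee_pos: [0.5327, -0.0832, 0.2296]
eef_rot: [0.996, 0.093, -0.001, -0.001]
ft_force: [0.0, 0.2, 0.4]
width: 0.0524
grip_force: 0.0
```

Request:
play_rows:
  series:
    - [0,0,0,0,0,0]
    - [0,0,0,0,0,0]
    - [0,0,0,0,0,0]
    - [0,0,0,0,0,0]
    - [0,0,0,0,0,0]
  fingers: -1

```text
time: 27.15
ee_pos: [0.534, -0.0841, 0.2327]
eef_rot: [0.996, 0.092, 0.001, 0.0]
ft_force: [-0.8, -0.2, 5.3]
width: 0.0278
grip_force: 20.0
```

Request:
play_rows:
  series:
    - [0,0,0,0,0,0]
    - [0,0,0,0,0,0]

```text
time: 27.35
ee_pos: [0.534, -0.0841, 0.2327]
eef_rot: [0.996, 0.092, 0.001, 0.0]
ft_force: [-0.3, 0.2, 6.3]
width: 0.0284
grip_force: 20.0
```

Request:
play_rows:
  series:
    - [0,0,-0.08,0,0,0]
    - [0,0,-0.25,0,0,0]
    - [0,0,-0.45,0,0,0]
    - [0,0,-0.67,0,0,0]
    - [0,0,-0.86,0,0,0]

```text
time: 27.85
ee_pos: [0.5333, -0.084, 0.3629]
eef_rot: [0.996, 0.092, 0.0, 0.0]
ft_force: [0.6, -0.1, -1.7]
width: 0.0277
grip_force: 20.0
```

Request:
play_rows:
  series:
    - [0,0,0,0,0,0]
    - [0,0,0,0,0,0]

```text
time: 28.05
ee_pos: [0.5334, -0.0841, 0.3612]
eef_rot: [0.996, 0.092, 0.0, 0.0]
ft_force: [0.1, 0.3, -1.8]
width: 0.0282
grip_force: 20.0
```

Run:
```python
from h import *
print(togo([*BB[0],.36],BD),status.read_state()["width"])
```

```text
(array([ 0.02162339, -2.75791567,  0.00655797]), np.float64(4.127165300252131)) 0.02823095803677076
```

Request:
play_rows:
  series:
    - [0,-0.1,0,0,0,0]
    - [0,-0.27,0,0,0,0]
    - [0,-0.48,0,0,0,0]
    - [0,-0.7,0,0,0,0]
    - [0.005,-0.93,0,0,0,0]

```text
time: 28.55
ee_pos: [0.5075, 0.0552, 0.3594]
eef_rot: [0.996, 0.092, -0.001, -0.0]
ft_force: [0.7, -0.1, -1.1]
width: 0.0277
grip_force: 20.0
```

Request:
play_rows:
  series:
    - [0,-0.22,0,0,0,0]
    - [0,-0.44,0,0,0,0]
    - [0,-0.65,0,0,0,0]
    - [0,-0.87,0,0,0,0]
    - [0.005,-0.99,0,0,0,0]

```text
time: 29.05
ee_pos: [0.4801, 0.203, 0.3596]
eef_rot: [0.996, 0.094, -0.001, -0.0]
ft_force: [-0.3, -0.4, -1.1]
width: 0.028
grip_force: 20.0
```

Request:
play_rows:
  series:
    - [0,-0.2,0,0,0,0.03]
    - [0,-0.4,0,0,0,0.06]
    - [0,-0.6,0,0,0,0.09]
    - [0,-0.75,0,0,0,0.12]
    - [0.005,-0.84,0,0,0,0.14]

```text
time: 29.55
ee_pos: [0.4577, 0.326, 0.3594]
eef_rot: [0.998, 0.057, -0.001, -0.0]
ft_force: [0.0, 0.8, -1.4]
width: 0.0277
grip_force: 20.0
```

Request:
play_rows:
  series:
    - [0,0,0,0,0,0]
    - [0,0,0,0,0,0]
    - [0,0,0,0,0,0]

```text
time: 29.85
ee_pos: [0.4601, 0.3224, 0.3601]
eef_rot: [0.998, 0.055, -0.0, 0.001]
ft_force: [-0.1, -0.1, -1.9]
width: 0.0277
grip_force: 20.0
```

Run:
```python
from h import *
print(togo([*BB[0],.232],BD),status.read_state()["width"])
```

```text
(array([ 0.0065202 , -0.0055172 ,  0.85414004]), np.float64(-0.11521135821913539)) 0.027740029822026512
```

Request:
play_rows:
  series:
    - [0.006,0,0.12,0,0,0]
    - [0.006,0,0.3,0,0,0]
    - [0.006,0,0.48,0,0,0]
    - [0.006,0,0.62,0,0,0]
    - [0.006,0,0.73,0,0,0]

```text
time: 30.35
ee_pos: [0.461, 0.3222, 0.2497]
eef_rot: [0.999, 0.055, -0.0, 0.001]
ft_force: [-0.5, -0.3, -1.6]
width: 0.0279
grip_force: 20.0
```

Request:
play_rows:
  series:
    - [0,0,0.04,0,0,0]
    - [0,0,0.07,0,0,0]
    - [0,0,0.1,0,0,0]
    - [0,0,0.1,0,0,0]
    - [0,0,0.1,0,0,0]

```text
time: 30.85
ee_pos: [0.461, 0.3235, 0.2367]
eef_rot: [0.998, 0.055, 0.0, -0.0]
ft_force: [-0.1, -0.2, -1.8]
width: 0.028
grip_force: 20.0
```

Request:
play_rows:
  series:
    - [0,0,0.01,0,0,0]
    - [0,0,0.02,0,0,0]
    - [0,0,0.026,0,0,0]
    - [0,0,0.026,0,0,0]

```text
time: 31.25
ee_pos: [0.4612, 0.3236, 0.2328]
eef_rot: [0.998, 0.055, 0.001, -0.0]
ft_force: [-0.0, -1.0, 3.2]
width: 0.028
grip_force: 20.0
```

Request:
play_rows:
  series:
    - [0,0,0.003,0,0,0]
    - [0,0,0.003,0,0,0]
    - [0,0,0.003,0,0,0]
    - [0,0,0.003,0,0,0]
    - [0,0,0.003,0,0,0]
  fingers: 0.2

```text
time: 31.75
ee_pos: [0.4608, 0.3234, 0.2317]
eef_rot: [0.998, 0.055, -0.0, 0.0]
ft_force: [-0.3, -0.6, -0.4]
width: 0.0508
grip_force: 0.0
```

Request:
play_rows:
  series:
    - [0,0,-0.05,0,0,0]
    - [0,0,-0.2,0,0,0]
    - [0,0,-0.43,0,0,0]
    - [0,0,-0.67,0,0,0]
    - [0,0,-0.9,0,0,0]

```text
time: 32.25
ee_pos: [0.4605, 0.3234, 0.3689]
eef_rot: [0.998, 0.056, 0.0, -0.0]
ft_force: [0.0, 1.2, -0.3]
width: 0.0521
grip_force: 0.0
```

Request:
play_rows:
  series:
    - [0,-0.2,0,0,0,0]
    - [0,-0.45,0,0,0,0]
    - [0,-0.7,0,0,0,0]
    - [0,-0.7,0,0,0,0]
    - [0,-0.7,0,0,0,0]

```text
time: 32.75
ee_pos: [0.4486, 0.4285, 0.3669]
eef_rot: [0.998, 0.056, -0.0, -0.0]
ft_force: [0.1, 0.2, 0.0]
width: 0.052
grip_force: 0.0
```

Run:
```python
from h import *
a=vision.camera("side");b=vision.camera("top")[170:320,100:450]
a=a[180:400,150:450]
cv2.imwrite("pics/s6.png",np.vstack([cv2.resize(a,(440,322)),cv2.resize(b,(440,189))]))
```

```text
(no output)
```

View pics/s6.png

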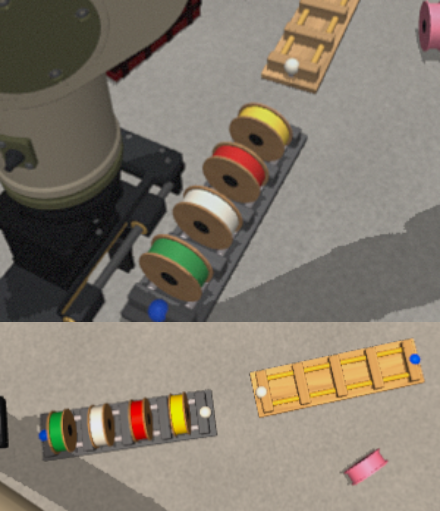

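All four reels stand upright in the bench rack. Green is beside the blue knob, then white, red and yellow, and the arm is clear.

```bash
python3 -c "
from bench import job
print(job.close_job())"
```

```text
the job is handed in; nothing more can be done
None
```

The four reels now stand upright in the bench rack in reversed order (yellow, red, white, then green beside the blue knob), the planter and glue bottle were left alone, and the job was handed in at about 33 s.

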